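# Free the jammed seed balls into the pot

### The job

Take the empty enamel pot by its handle and stand it under the feeder's spout. Then clear the jam of clay balls behind the outlet: with a light fingertip roll one of the two wedged balls back up the slope, so that the rest can run out and it can follow, until all three lie in the pot. The dry balls crumble under a hard press, and the other things on the ledge stay where they are.

Things in the scene. Friction and masses are not known exactly. Their poses are not given: they have to be found in the camera images.
- feeder: Small open-topped gravity feeder of beech, screwed to the ledge. Origin on the ledge below the outlet, on its middle line; x level to its rear (uphill, away from the robot), y left, z up. Its floor is 100 mm above the ledge at the outlet and rises 17 degrees towards +x; inside 112 mm wide, 140 mm long up the slope. Side and rear walls stand 48 mm above the floor, square to it.
- outlet (a point): Middle of the outlet's sill: on the floor, at the inner face of the front board. The front board is square to the floor, 60 mm high, 10 mm thick; the outlet in it is 43 mm wide and 44 mm high. From its sides two guide boards, 30 mm high, run back and outwards at 34 degrees to the middle line. Two balls arriving together wedge between them, side by side, centres 26 to 34 mm up the slope.
- spout_tip (a point): Front edge of the spout, middle, on its floor; 35 mm down the slope from the outlet, 43 mm wide inside. Its underside is 84 mm above the ledge. A ball past the outlet rolls off it unaided. The wedged balls leave no room in front of them for a fingertip. From on top, one can be rolled back: 12 to 20 mm, held there, lets the rest pass; let go too early they wedge again.
- drop (a point): Point on the ledge where the falling balls come down, about 30 mm ahead of the spout's tip: the middle of the pot belongs here, to within 20 mm.
- ball_a: One of the two wedged balls (left or right). A dry, hand-rolled ball of clay and seed, brown-red with flecks, 33 to 39 mm across and up to 5 mm out of round, so its top rises or sinks as it rolls; 30 to 52 g. It rolls freely; sliding friction about 0.5 to 0.7. Origin at its centre. It crumbles if fingers press or squeeze it with more than 10 N; 2 to 6 N on top carries it along, half as far as the fingertip moves.
- ball_b: The other one of the two wedged balls. A dry, hand-rolled ball of clay and seed, brown-red with flecks, 33 to 39 mm across and up to 5 mm out of round, so its top rises or sinks as it rolls; 30 to 52 g. It rolls freely; sliding friction about 0.5 to 0.7. Origin at its centre. It crumbles if fingers press or squeeze it with more than 10 N; 2 to 6 N on top carries it along, half as far as the fingertip moves.
- ball_c: The ball that waits behind the wedged two. A dry, hand-rolled ball of clay and seed, brown-red with flecks, 33 to 39 mm across and up to 5 mm out of round, so its top rises or sinks as it rolls; 30 to 52 g. It rolls freely; sliding friction about 0.5 to 0.7. Origin at its centre. It crumbles if fingers press or squeeze it with more than 10 N; 2 to 6 N on top carries it along, half as far as the fingertip moves.
- pot: The empty white enamel pot, 96 mm across the rim, 70 mm high, wall 3 mm, 0.22 to 0.37 kg. Origin at the centre of its underside, z up; the handle sticks out on its -x side.
- pot_handle (a point): Middle of the upright part of the pot's flat strap handle, 80 mm from the pot's axis, 44 mm above the underside. The strap is 10 mm wide (pot's y), 4 mm thick, upright from 28 to 62 mm above the underside, 30 mm clear of the wall. Pinch it across its 10 mm width from above.
- herb_pot: Bystander: the same kind of enamel pot, planted with a herb, 0.75 kg. Origin at the centre of its underside.
- tumbler: Bystander: glass tumbler, 74 mm across, 95 mm high. Origin at the centre of its underside.
- mister: Bystander: plastic mister bottle with brass tip and trigger, 76 mm across, 177 mm high. Origin at the centre of its underside.
- tongs: Bystander: bamboo tongs, 200 mm long, 16 mm high, lying on the ledge at the right. Origin at the middle, on the ledge.

How it is judged (in metres and radians):
On the way, in this order (a step that is already met when the one before it is completed fails the run):
1. the empty pot stands upright on the ledge under the spout, let go (horizontal distance between pot and drop below 0.02 m and height (world z) of pot below 0.003 m and angle between pot's own z axis and vertical below 0.05 rad and contact force between the fingers and pot below 0.1 N), for 0.2 s.
2. one of the two wedged balls has been eased back up the slope, clear of the jam (x of any of ball_a, ball_b in the frame of feeder above 0.03 m), for 0.1 s.
At the end, for the whole second after the job is handed in: All three clay balls lie at rest inside the enamel pot (centres within 36 mm of its axis and below its rim); the pot stands upright and still under the spout, its middle within 30 mm of the drop point (horizontal distance between each of ball_a, ball_b, ball_c and pot below 0.036 m and height (world z) of each of ball_a, ball_b, ball_c below 0.065 m and linear speed of each of ball_a, ball_b, ball_c below 0.05 m/s and horizontal distance between pot and drop below 0.03 m and angle between pot's own z axis and vertical below 0.1 rad and linear speed of pot below 0.02 m/s); the robot touches nothing.
It fails at once if a clay ball is pressed or squeezed by the fingers with more than 10 N (contact force between the fingers and ball_a above 10 N or contact force between the fingers and ball_b above 10 N or contact force between the fingers and ball_c above 10 N).
It fails at once if the planted pot, the tumbler, the mister or the tongs are shifted by more than 15 mm (distance of any of herb_pot, tumbler, mister, tongs from where it was at the start of the episode above 0.015 m).
It also fails if it takes over 64 s, if anything falls off the work surface, if the arm or the gripper's body presses on something with over 40 N, if the wrist force passes 120 N, or if a joint passes its speed limit or range.

### The arm

A 6-joint arm with a two-finger parallel gripper is mounted at the origin on the work surface. World frame = base frame: x ahead of the robot, y to its left, z up, the work surface at z = 0. Lengths are in mm, angles in degrees, forces in N, time in s.
With the tool pointing down it reaches from about 300 to 1000 mm from the base axis. Payload 5.1 kg.
Tool frame: the origin (TCP) lies midway between the tips of the shut fingers; the grasp point (between the pads) lies pinch_z behind it (pinch_z is the distance from the TCP to the grasp point, in mm); z points along the fingers, y is the direction in which the jaws open and shut (so a half turn about z gives the same grasp; the last joint's range is limited). The gripper opens to 95 mm and grips with 3 to 60 N. Pads are 20 mm wide; open, the fingers measure 119 mm over their backs; the gripper's body (75 mm by 180 mm) begins 59 mm behind the grasp point.
Start: joints at [70.669, 7.093, 94.555, -0, 78.352, -4.733], TCP at [163.856, 628.996, 214.656] pointing down, gripper open.
Joint ranges: [-149.61, 149.61], [-58.7, 133.49], [1.44, 155.28], [-77.14, 257.14], [18.33, 153.61], [-166.67, 166.67]. Speed limits (degrees/s): [147.25, 147.25, 180, 180, 180, 180].

### API

Orientations are given as a 3x3 rotation matrix whose columns are the frame's x, y, z axes.
In Python, from bench import * gives the robot as it stands.
- The arm moves only by the tool move_arm, never from a script. Its argument "moves" is a list of rows, each a list of 5 numbers: the finger opening in m, from 0 to 0.0951, then the shift along the tool's x, y, z in m, then the turn about the tool's z in rad. In form: [[claw, x, y, z, yaw], ...]. A call has 1 to 20 rows; each row is the pose to reach, as a shift and turn from the pose commanded when the call began, along the tool's axes at that moment; what a row does not reach only later rows make up. A row lasts 1/10 s, in which the tool goes at most 50 mm and 8.59 degrees, less where a joint would pass 70% of its speed; a pose out of reach is approached as far as the arm can. A call with a gripper value outside its range is refused whole. The fingers move at their own pace and stop on an object; "squeeze" is the grip in N (left out, the last holds). Time passes only in rows, so rows that repeat a pose let the fingers close. It gives the time, the measured TCP pose, the force and the opening at its end, in the units of the state.
- observe(): the state, without advancing time (a new reading comes with each control period).
- snapshot(name): name is "scene" or "top" or "wrist"; returns a dict with "color" (384x512x3 uint8, red, green, blue), "fx", "fy", "cx", "cy" (pixels), "k1" (the pictures are not rectified: a ray, as slopes to the right and down, at radius r is drawn at 1 + k1 r^2 times it, then the intrinsics apply), "R" (3x3) and "t" (3): a world point X has camera coordinates R X + t. Camera axes: x right, y down, z forward; pixel columns grow to the right and rows downward; lengths in mm; the calibration is good to about 2 mm. A picture is of the moment at which its call begins. There is no depth.
- hand_in(): hands the job in, once; it reports no verdict.
Trained networks look in a picture, given as the dict that the camera call returned (one of the last four; its "shot" number tells which), for a name from the list of things; names that differ only in an ending like _2 or _b are one class to them, and where a whole thing is asked for, a point or a joint stands for the part that bears it (a point fixed in the world has none). Each returns a list of dicts, best first, with "score" (0 to 1); they miss things now and then, are a little off and sometimes report something else, mostly with a low value. They report only what shows in the picture. A call takes as long as a camera call.
- cut_out(picture, label): "pixels" (384x512 bool, what is visible of it) and "box" ([centre column, centre row, width, height] in pixels, round what is visible of it).
The state is a dict: "time": time; "joint_pos": joint angles; "dq": joint speeds; "effort": joint torques, N m; "tool_pos": TCP position; "eef_rot": TCP orientation; "ft_force": force on the tool from outside, world axes, zero at the start; "wrist_torque": the same for the moment, N m; "grip_width": finger opening in mm.
Only numpy, scipy, OpenCV 4.12 (cv2) and the standard library are available. Lean on these libraries where they do the work, as an engineer would, in place of code of your own. Each camera call takes 0.05 s, during which the arm holds its last target. There are 200 camera calls.

## Working session

There is one attempt and no reset: what is moved stays moved. The work goes in short steps, Python scripts to look and compute and a tool call to move; the robot and the scene stay as the last step left them, time stands still between calls to the robot, and variables do not carry over. Pictures are saved under pics/ and viewed, about 8 in all and at most 12, crops included, and the job is handed in when it is done.

Besides the shell and the picture viewer there is one more tool, called after "Request:" by a JSON object that holds its "method" and its "body". move_arm: Moves the arm, as the interface text tells. Its arguments: {"type":"object","properties":{"moves":{"type":"array","items":{"type":"array","items":{"type":"number"}}},"squeeze":{"type":"number"}},"required":["moves"]}

```bash
mkdir -p pics; ls; python3 - <<'E'
from bench import *
import cv2,numpy as np
o=observe();print({k:np.round(v,3).tolist() for k,v in o.items()})
ims=[]
for n in("scene","top","wrist"):
    p=snapshot(n);print(n,p['shot'],p['fx'],p['cx'],p['cy'],p['k1'],np.round(p['R'],4).tolist(),np.round(p['t'],1).tolist())
    cv2.imwrite(f'pics/{n}0.png',p['color'][:,:,::-1]);ims.append(p['color'])
    for l in("feeder","ball_a","pot","pot_handle","herb_pot","tumbler","mister","tongs"):
        print(l,[(round(float(d['score']),2),np.round(d['box']).tolist()) for d in cut_out(p,l)][:4])
cv2.imwrite('pics/st.png',cv2.resize(np.vstack([np.hstack(ims[:2]),np.hstack([ims[2],ims[2]*0])])[:,:,::-1],(800,600)))
E
```

```text
pics
{'time': 0.0, 'joint_pos': [70.669, 7.133, 94.632, -0.002, 78.35, -4.731], 'dq': [0.016, -0.037, -0.02, -0.014, -0.059, 0.032], 'effort': [0.002, -41.758, -35.994, 0.078, 0.049, -0.0], 'tool_pos': [163.661, 628.418, 213.413], 'eef_rot': [[-0.968, 0.252, -0.001], [0.252, 0.968, -0.002], [0.0, -0.002, -1.0]], 'ft_force': [0.102, 0.226, 0.83], 'wrist_torque': [-0.037, -0.023, -0.003], 'grip_width': 94.849}
scene 1 447.13045493413915 256.3740075536123 189.0542367502713 -0.09596749759459287 [[0.8826, 0.4702, 0.0053], [0.3655, -0.6788, -0.6369], [-0.2958, 0.564, -0.771]] [-491.1, -145.4, 1399.5]
feeder [(0.86, [289.0, 210.0, 86.0, 91.0])]
ball_a [(0.74, [286.0, 192.0, 14.0, 13.0]), (0.62, [271.0, 192.0, 13.0, 12.0])]
pot [(0.89, [181.0, 265.0, 44.0, 52.0])]
pot_handle [(0.58, [181.0, 269.0, 40.0, 48.0])]
herb_pot []
tumbler [(0.79, [294.0, 131.0, 22.0, 36.0])]
mister [(0.59, [348.0, 115.0, 26.0, 64.0]), (0.24, [270.0, 195.0, 16.0, 11.0])]
tongs [(0.98, [142.0, 323.0, 69.0, 53.0])]
top 2 473.1460353778073 252.60038202213266 188.82694095388572 0.0598330440417997 [[0.0205, -0.9998, -0.00
[... 152 characters left out ...]
44.0, 17.0, 14.0]), (0.59, [252.0, 159.0, 13.0, 12.0]), (0.55, [237.0, 153.0, 18.0, 15.0]), (0.43, [249.0, 143.0, 58.0, 75.0])]
pot [(0.75, [342.0, 208.0, 38.0, 46.0])]
pot_handle [(0.75, [342.0, 207.0, 40.0, 47.0]), (0.21, [97.0, 135.0, 48.0, 31.0])]
herb_pot [(0.95, [392.0, 136.0, 62.0, 46.0])]
tumbler [(0.95, [136.0, 184.0, 33.0, 24.0])]
mister [(0.58, [97.0, 137.0, 46.0, 33.0])]
tongs [(0.78, [398.0, 217.0, 18.0, 73.0])]
wrist 3 290.0001980648185 264.07441090589697 191.39625838646506 -0.07611941049919058 [[0.2531, 0.9674, 0.0008], [0.9293, -0.2434, 0.2779], [0.269, -0.0696, -0.9606]] [-650.7, -31.2, 391.4]
feeder []
ball_a []
pot []
pot_handle []
herb_pot []
tumbler []
mister []
tongs []
```

View pics/scene0.png

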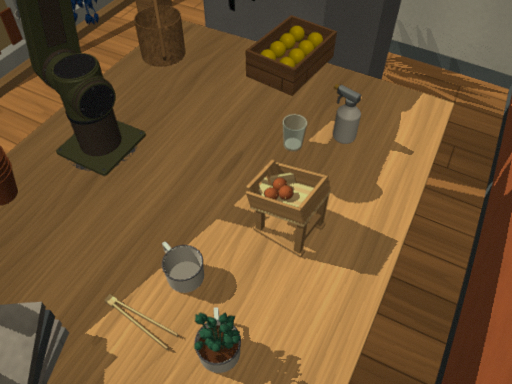

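```bash
python3 -c "
import cv2
i=cv2.imread('pics/top0.png')[80:280,60:460]
cv2.imwrite('pics/topc.png',cv2.resize(i,(800,400),interpolation=cv2.INTER_CUBIC))"
```

```text
(no output)
```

View pics/topc.png

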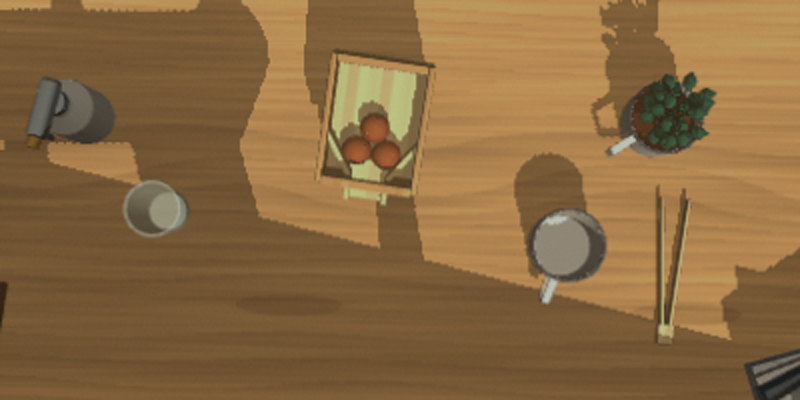

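```bash
cat >h.py <<'E'
from bench import *
import cv2,numpy as np
def K(p): return np.array([[p['fx'],0,p['cx']],[0,p['fy'],p['cy']],[0,0,1.]]),np.array([p['k1'],0,0,0,0.])
def ray(p,uv):
    k,d=K(p); q=cv2.undistortPoints(np.array(uv,float).reshape(-1,1,2),k,d).reshape(-1,2)
    R=np.array(p['R']);C=-R.T@np.array(p['t']); return C,np.c_[q,np.ones(len(q))]@R
def atz(p,uv,z):
    C,d=ray(p,uv); s=(np.broadcast_to(z,len(d))-C[2])/d[:,2]; return C+d*s[:,None]
def proj(p,X):
    k,d=K(p); return cv2.projectPoints(np.array(X,float).reshape(-1,1,3),cv2.Rodrigues(np.array(p['R']))[0],np.array(p['t'],float),k,d)[0].reshape(-1,2)
E
python3 - <<'E'
from h import *
np.set_printoptions(precision=1,suppress=True)
p=snapshot("top");s=snapshot("scene")
f=lambda L:[(60+a/2-.25,80+b/2-.25) for a,b in L]
print("corners",atz(p,f([(333,52),(434,65),(414,196),(318,181)]),[187,187,157,157]))
print("spout",atz(p,f([(345,194),(386,203)]),95))
print("pot rim, handle",atz(p,f([(567,245),(547,296)]),[70,65]))
print("balls",atz(p,f([(375,127),(356,150),(386,154)]),[140,128,128]))
print("tumbler,herb,tongs",atz(p,f([(155,208),(665,115),(665,335),(660,190),(688,200)]),[95,70,10,10,10]))
print("scene pot rim",atz(s,[(183,261)],70), "handle",atz(s,[(166,246)],62))
print("scene balls",atz(s,[(286,192),(271,193),(279,183)],[128,128,140]))
E
```

```text
corners [[723.3  46.7 187. ]
 [710.  -75.2 187. ]
 [553.4 -55.  157. ]
 [569.5  63.6 157. ]]
spout [[557.8  33.   95. ]
 [547.2 -20.4  95. ]]
pot rim, handle [[ 497.9 -259.8   70. ]
 [ 430.1 -235.3   65. ]]
balls [[639.9  -4.9 140. ]
 [611.9  18.7 128. ]
 [607.6 -19.3 128. ]]
tumbler,herb,tongs [[ 534.6  278.3   95. ]
 [ 672.  -385.7   70. ]
 [ 378.  -406.    10. ]
 [ 577.  -397.4   10. ]
 [ 563.9 -435.6   10. ]]
scene pot rim [[ 499.  -261.5   70. ]] handle [[ 435.4 -242.8   62. ]]
scene balls [[639.5  -0.8 128. ]
 [608.1 -21.3 128. ]
 [615.3   7.9 140. ]]
```

Request:
{"method": "move_arm", "body": {"moves": [[0.05,-0.331,-0.254,0,0],[0.05,-0.331,-0.254,0,0],[0.05,-0.331,-0.254,0,0],[0.05,-0.331,-0.254,0,0],[0.05,-0.331,-0.254,0,0],[0.05,-0.331,-0.254,0,0],[0.05,-0.331,-0.254,0,0],[0.05,-0.331,-0.254,0,0],[0.05,-0.465,-0.771,0,0.077],[0.05,-0.465,-0.771,0,0.077],[0.05,-0.465,-0.771,0,0.077],[0.05,-0.465,-0.771,0,0.077],[0.05,-0.465,-0.771,0,0.077],[0.05,-0.465,-0.771,0,0.077],[0.05,-0.465,-0.771,0,0.077],[0.05,-0.465,-0.771,0,0.077],[0.05,-0.465,-0.771,0,0.077],[0.05,-0.465,-0.771,0,0.077],[0.05,-0.465,-0.771,0,0.077],[0.05,-0.465,-0.771,0,0.077]]}}

```text
time: 3.45
tool_pos: [419.0, -238.9, 214.8]
eef_rot: [[-0.943, 0.332, -0.0], [0.332, 0.943, -0.001], [-0.0, -0.001, -1.0]]
ft_force: [-0.1, -0.1, 0.1]
grip_width: 49.9
```

```bash
python3 - <<'E'
from h import *
o=observe();print({k:np.round(v,3).tolist() for k,v in o.items() if k in('time','tool_pos','eef_rot','ft_force','grip_width')})
try: print(pinch_z)
except Exception as e: print(e); import bench; print([k for k in dir(bench) if k[0]!='_'])
p=snapshot("wrist");cv2.imwrite('pics/w1.png',p['color'][:,:,::-1])
np.save('pics/w1.npy',p,allow_pickle=True)
for l in("pot","pot_handle"): print(l,[(round(float(d['score']),2),np.round(d['box']).tolist()) for d in cut_out(p,l)][:4])
E
```

```text
{'time': 3.45, 'tool_pos': [418.955, -238.921, 214.824], 'eef_rot': [[-0.943, 0.332, -0.0], [0.332, 0.943, -0.001], [-0.0, -0.001, -1.0]], 'ft_force': [-0.124, -0.139, 0.074], 'grip_width': 49.936}
18.8
pot [(0.86, [264.0, 221.0, 75.0, 98.0])]
pot_handle [(0.95, [266.0, 224.0, 80.0, 101.0])]
```

View pics/w1.png

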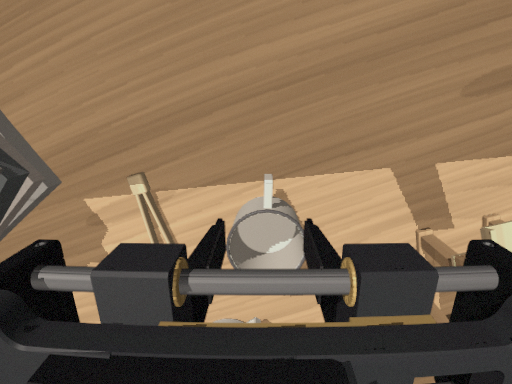

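```bash
python3 - <<'E'
from h import *
p=np.load('pics/w1.npy',allow_pickle=True).item()
print(atz(p,[(268.5,175.5),(268,200),(266,233),(228,238),(304,238)],[62,62,70,70,70]).round(1))
o=observe();T=np.array(o['tool_pos'])
th=np.linspace(0,2*np.pi,9)
print(proj(p,[[498.5+48*np.cos(t),-260.5+48*np.sin(t),70] for t in th]).round(0).tolist())
print(proj(p,[[423,-234.5,62],list(T)]).round(0))
E
```

```text
[[ 417.5 -232.6   62. ]
 [ 445.  -242.8   62. ]
 [ 480.5 -257.8   70. ]
 [ 471.7 -302.6   70. ]
 [ 501.8 -217.2   70. ]]
[[281.0, 279.0], [304.0, 262.0], [307.0, 234.0], [287.0, 213.0], [255.0, 211.0], [232.0, 231.0], [232.0, 258.0], [252.0, 278.0], [281.0, 279.0]]
[[269. 180.]
 [271. 233.]]
```

Request:
{"method": "move_arm", "body": {"moves": [[0.05,0,0,0.05,0],[0.05,0,0,0.1,0],[0.05,0,0,0.12,0],[0.05,0,0,0.12,0]]}}

```text
time: 4.0
tool_pos: [417.1, -230.8, 90.6]
eef_rot: [[-0.946, 0.323, -0.007], [0.323, 0.946, 0.005], [0.008, 0.003, -1.0]]
ft_force: [-0.2, 0.1, 0.3]
grip_width: 49.7
```

Request:
{"method": "move_arm", "body": {"moves": [[0.05,0,0,0,0],[0.05,0,0,0,0],[0.05,0,0,0,0]]}}

```text
time: 4.3
tool_pos: [421.0, -234.9, 97.1]
eef_rot: [[-0.946, 0.325, 0.004], [0.325, 0.946, -0.002], [-0.004, -0.001, -1.0]]
ft_force: [0.1, -0.1, -0.0]
grip_width: 49.9
```

```bash
python3 - <<'E'
from h import *
p=snapshot("wrist");cv2.imwrite('pics/w2.png',p['color'][:,:,::-1]); o=observe(); print(o['tool_pos'],o['eef_rot'])
np.save('pics/w2.npy',p,allow_pickle=True)
print(proj(p,[[421,-234.5,62],[419.5,-233.3,62],[498.5,-260.5,70]]).round(0))
E
```

```text
[ 420.72385233 -234.91314081   96.75746818] [[-0.94558927  0.32534884  0.00301074]
 [ 0.32534341  0.94559347 -0.00215846]
 [-0.00354919 -0.00106149 -0.99999314]]
[[264. 215.]
 [265. 213.]
 [265. 311.]]
```

View pics/w2.png

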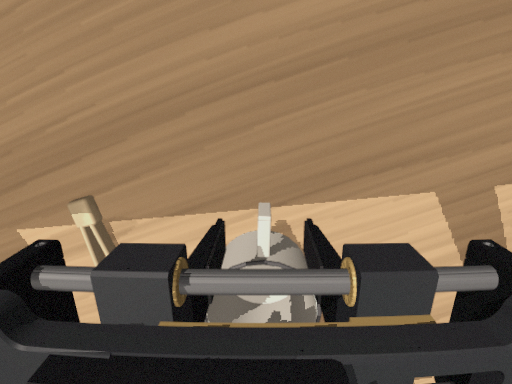

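Request:
{"method": "move_arm", "body": {"moves": [[0.05,0,0,0.03,0],[0.05,0,0,0.055,0],[0.05,0,0,0.066,0],[0.05,0,0,0.066,0],[0.05,0,0,0.066,0],[0.0,0,0,0.066,0],[0.0,0,0,0.066,0],[0.0,0,0,0.066,0],[0.0,0,0,0.066,0],[0.0,0,0,0.066,0]], "squeeze": 50}}

```text
time: 5.35
tool_pos: [419.6, -234.4, 28.9]
eef_rot: [[-0.945, 0.326, 0.0], [0.326, 0.945, -0.0], [-0.0, -0.0, -1.0]]
ft_force: [0.3, 0.5, 0.8]
grip_width: 14.7
```

Still closing; a bit more, then a small lift.

Request:
{"method": "move_arm", "body": {"moves": [[0.0,0,0,0,0],[0.0,0,0,0,0],[0.0,0,0,0,0],[0.0,0,0,-0.003,0],[0.0,0,0,-0.006,0],[0.0,0,0,-0.006,0],[0.0,0,0,-0.006,0]], "squeeze": 50}}

```text
time: 6.05
tool_pos: [419.3, -234.1, 34.4]
eef_rot: [[-0.945, 0.326, -0.0], [0.326, 0.945, 0.0], [0.001, 0.0, -1.0]]
ft_force: [0.5, -0.0, -2.9]
grip_width: 9.3
```

```bash
python3 - <<'E'
from h import *
p=snapshot("wrist"); o=observe(); print(o['tool_pos'],o['ft_force'],o['wrist_torque'],o['grip_width'])
s=snapshot("scene");cv2.imwrite('pics/s2.png',cv2.resize(s['color'][160:350,90:330,::-1],(720,570)))
E
```

```text
[ 419.27098902 -234.13690044   34.40755619] [-0.14363672 -0.1106923  -3.01908222] [ 0.11316297  0.21010111 -0.01190917] 9.25657649578551
```

View pics/s2.png

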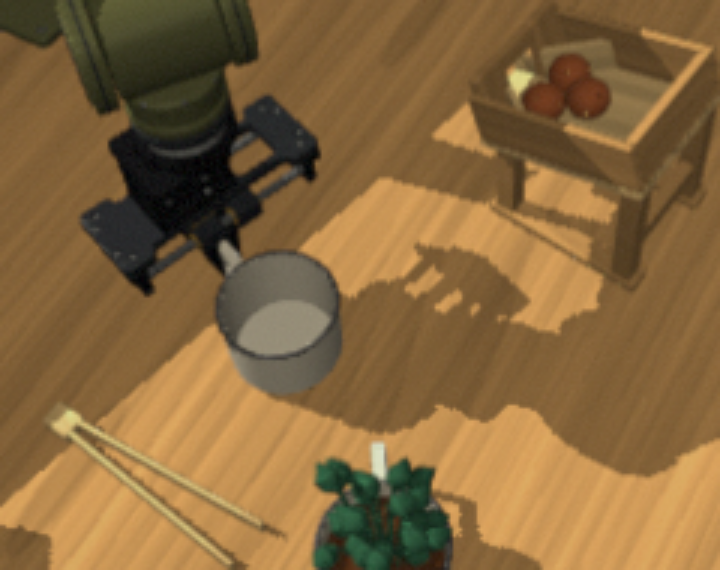

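Request:
{"method": "move_arm", "body": {"moves": [[0,0.003,0.009,0,0],[0,0.01,0.029,0,0],[0,0.02,0.058,0,0],[0,0.03,0.087,0,0],[0,0.04,0.116,0,0],[0,0.05,0.145,0,0],[0,0.06,0.174,0,0],[0,0.07,0.203,0,0],[0,0.079,0.229,0,0],[0,0.085,0.246,0,0],[0,0.088,0.254,0,0],[0,0.085,0.255,0,0],[0,0.077,0.258,0,0],[0,0.068,0.261,0,0],[0,0.062,0.263,0,0],[0,0.059,0.264,0,0],[0,0.059,0.264,0,0],[0,0.059,0.264,0,0]]}}

```text
time: 7.95
tool_pos: [449.5, 34.3, 34.4]
eef_rot: [[-0.945, 0.326, -0.001], [0.326, 0.945, 0.0], [0.001, -0.0, -1.0]]
ft_force: [0.0, -0.3, -3.6]
grip_width: 9.7
```

```bash
python3 - <<'E'
from h import *
o=observe(); print(o['tool_pos'],o['ft_force'],o['wrist_torque'],o['grip_width'])
p=snapshot("top");np.save('pics/t3.npy',p,allow_pickle=True)
c=p['color'][90:230,180:340,::-1]
cv2.imwrite('pics/t3.png',cv2.resize(c,(686,600),interpolation=cv2.INTER_CUBIC))
s=snapshot("scene")
for n,q in(("top",p),("scene",s)):
  for l in("pot","ball_a"): print(n,l,[(round(float(d['score']),2),np.round(d['box']).tolist()) for d in cut_out(q,l)][:4])
E
```

```text
[449.52350689  34.310016    34.40930807] [ 0.02006693 -0.3347749  -3.60509541] [0.10913936 0.22782823 0.02386435] 9.654938498132818
top pot [(0.96, [240.0, 191.0, 35.0, 28.0])]
top ball_a [(0.74, [248.0, 143.0, 14.0, 12.0]), (0.51, [238.0, 154.0, 10.0, 18.0]), (0.44, [252.0, 158.0, 14.0, 10.0]), (0.25, [247.0, 142.0, 61.0, 73.0])]
scene pot [(0.92, [241.0, 194.0, 28.0, 41.0]), (0.45, [216.0, 342.0, 49.0, 68.0])]
scene ball_a [(0.74, [285.0, 191.0, 14.0, 9.0]), (0.69, [280.0, 187.0, 17.0, 14.0]), (0.52, [270.0, 193.0, 14.0, 16.0])]
```

View pics/t3.png

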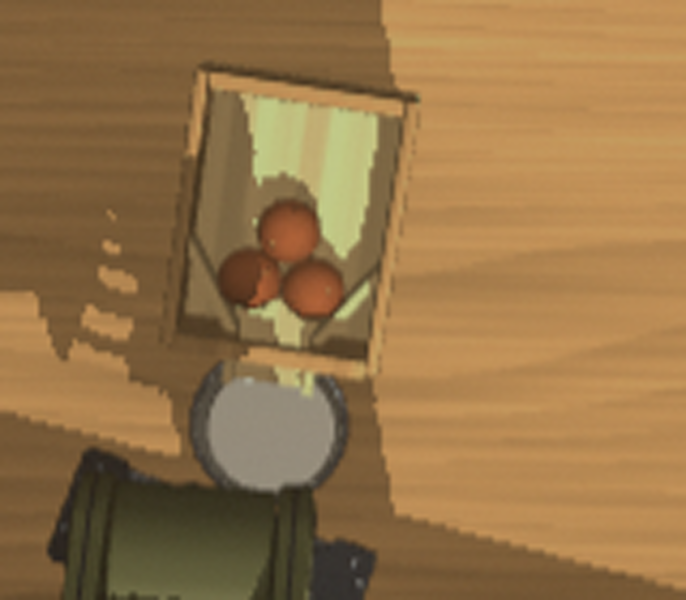

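```bash
python3 - <<'E'
from h import *
from scipy.optimize import least_squares
np.set_printoptions(precision=1,suppress=True)
p=np.load('pics/t3.npy',allow_pickle=True).item()
f=lambda L:np.array([(180+a/4.2875-.4,90+b/4.2857-.4) for a,b in L])
print("pot",atz(p,f([(270,414)]),75.5))
s,c=np.sin(np.radians(17)),np.cos(np.radians(17))
S=lambda u,y,h:[u*c-h*s,y,100+u*s+h*c]   # slope coords
# outer corners (wall ~6-10 thick), inner rear corners, spout tip outer corners
M=np.array([S(148,64,48),S(148,-64,48),S(-10,-64,60),S(-10,64,60),S(140,56,48),S(140,-56,48)])
px=f([(203,66),(416,98),(375,376),(172,342),(210,88),(402,113)])
def W(q,M):
    a=q[2];return np.c_[q[0]+np.cos(a)*M[:,0]-np.sin(a)*M[:,1],q[1]+np.sin(a)*M[:,0]+np.cos(a)*M[:,1],M[:,2]]
r=least_squares(lambda q:(proj(p,W(q,M))-px).ravel(),[588,1,-.12]);q=r.x
print(q,np.degrees(q[2]),r.fun.reshape(-1,2))
print("drop",W(q,np.array([[-63.5,0,0],[-33.5,0,90]])), proj(p,W(q,np.array([S(-35,21,0),S(-35,-21,0)]))),f([(245,380),(312,396)]))
for L,z in(((249,278),127),((314,289),127),((289,230),137)):
    X=atz(p,f([L]),z)[0];a=q[2];d=X[:2]-q[:2];xf=d@[np.cos(a),np.sin(a)];yf=d@[-np.sin(a),np.cos(a)]
    print("ball",X,"feeder",xf,yf,"u",xf*c+(z-100)*s,"h",-xf*s+(z-100)*c)
E
```

```text
pot [[534.6   6.2  75.5]]
[589.4   0.4  -0.1] -6.893903464187944 [[-1.6  0.4]
 [ 1.5  0.3]
 [ 1.6 -0.1]
 [-2.3  0.6]
 [-0.3 -1. ]
 [ 1.  -0.3]]
drop [[526.4   8.    0. ]
 [556.2   4.4  90. ]] [[235.3 176.6]
 [251.3 178.8]] [[236.7 178.3]
 [252.4 182. ]]
ball [612.7  19.  127. ] feeder 20.851415396579405 21.250280690604498 u 27.834343739823638 h 19.723864545622114
ball [607.  -19.5 127. ] feeder 19.77788118701632 -17.65752614636416 u 26.807717869529448 h 20.03773557255025
ball [640.3  -4.2 137. ] feeder 51.03254237539513 1.522511210989613 u 59.620416057216765 h 20.462804560002734
```

Request:
{"method": "move_arm", "body": {"moves": [[0,0,0,0.003,0],[0,0,0,0.005,0],[0,0,0,0.006,0],[0,0,0,0.006,0]]}}

```text
time: 8.65
tool_pos: [449.9, 34.5, 28.8]
eef_rot: [[-0.945, 0.326, 0.0], [0.326, 0.945, -0.0], [-0.0, 0.0, -1.0]]
ft_force: [-0.8, 0.7, -0.9]
grip_width: 9.5
```

Request:
{"method": "move_arm", "body": {"moves": [[0.03,0,0,0,0],[0.03,0,0,0,0],[0.03,0,0,0,0],[0.03,0,0,-0.02,0],[0.03,0,0,-0.06,0],[0.03,0,0,-0.11,0],[0.0,0,0,-0.16,0],[0.0,0,0,-0.2,0],[0.0,0,0,-0.2,0],[0.0,0,0,-0.2,0]], "squeeze": 20}}

```text
time: 9.65
tool_pos: [450.4, 34.5, 229.9]
eef_rot: [[-0.945, 0.326, 0.003], [0.326, 0.945, -0.0], [-0.003, 0.001, -1.0]]
ft_force: [-0.0, 0.1, 0.0]
grip_width: 3.6
```

```bash
python3 - <<'E'
from h import *
np.set_printoptions(precision=1,suppress=True)
o=observe(); print(o['tool_pos'],o['ft_force'],o['grip_width'],o['time'])
p=snapshot("scene");t=snapshot("top")
for n,q in(("scene",p),("top",t)):
    d=cut_out(q,"pot")[0];print(n,d['box'])
    for c in [(526,8),(520,8),(532,8)]:
        R=proj(q,[[c[0]+48*np.cos(a),c[1]+48*np.sin(a),z] for z in(0,70) for a in np.arange(0,6.3,.1)]);lo=R.min(0);hi=R.max(0);print(c,(lo+hi)/2,hi-lo)
cv2.imwrite('pics/t4.png',np.hstack([cv2.resize(p['color'][150:260,200:340,::-1],(400,314)),cv2.resize(t['color'][100:250,180:340,::-1],(335,314))]))
E
```

```text
[450.4  34.5 229.9] [-0.   0.1  0. ] 3.559554937932305 9.65
scene [242.6, 194.9, 26.0, 42.1]
(526, 8) [247.9 196.1] [35.9 43.4]
(520, 8) [245.9 195.3] [35.9 43.4]
(532, 8) [249.8 196.9] [36.  43.5]
top [241.3, 190.9, 35.8, 23.7]
(526, 8) [241.9 189.5] [36.3 36.2]
(520, 8) [241.8 191.8] [36.3 36.3]
(532, 8) [241.9 187.3] [36.3 36.2]
```

View pics/t4.png

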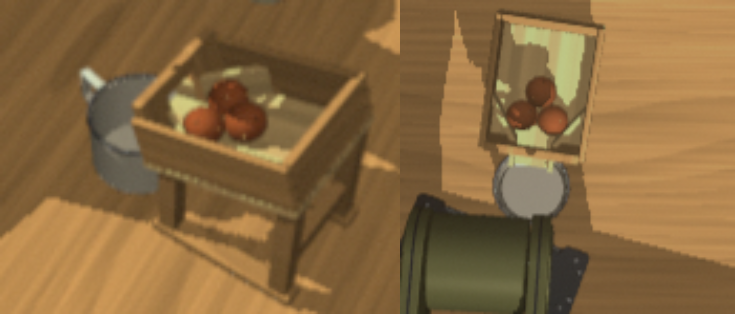

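Request:
{"method": "move_arm", "body": {"moves": [[0,-0.03,0.007,0,-0.05],[0,-0.07,0.017,0,-0.1],[0,-0.11,0.026,0.015,-0.16],[0,-0.14,0.034,0.03,-0.213],[0,-0.151,0.036,0.045,-0.213],[0,-0.151,0.036,0.045,-0.213],[0,-0.151,0.036,0.045,-0.213],[0,-0.151,0.036,0.045,-0.213],[0,-0.151,0.036,0.045,-0.213],[0,-0.151,0.036,0.045,-0.213]], "squeeze": 20}}

```text
time: 10.85
tool_pos: [604.2, 19.5, 184.9]
eef_rot: [[-0.993, 0.118, 0.002], [0.118, 0.993, -0.0], [-0.002, 0.0, -1.0]]
ft_force: [0.4, -0.3, -0.0]
grip_width: 0.8
```

```bash
python3 - <<'E'
from h import *
np.set_printoptions(precision=3,suppress=True)
o=observe(); print(o['tool_pos'],o['eef_rot'],o['ft_force'],o['grip_width'],o['time'])
p=snapshot("wrist");np.save('pics/w5.npy',p,allow_pickle=True);cv2.imwrite('pics/w5.png',p['color'][:,:,::-1])
a=-.12;F=lambda x,y,z:[589.4+np.cos(a)*x-np.sin(a)*y,.4+np.sin(a)*x+np.cos(a)*y,z]
print(proj(p,[F(20.9,21.2,127),F(19.8,-17.7,127),F(51,1.5,137),list(o['tool_pos'])]))
for d in cut_out(p,"ball_a"): print(d['score'],d['box'])
E
```

```text
[604.169  19.454 184.851] [[-0.993  0.118  0.002]
 [ 0.118  0.993 -0.   ]
 [-0.002  0.    -1.   ]] [ 0.36  -0.312 -0.048] 0.7619999956000082 10.85
[[264.075 214.699]
 [217.779 213.429]
 [240.582 252.531]
 [263.343 234.429]]
0.92 [218.1, 212.2, 46.2, 39.5]
0.84 [236.1, 238.9, 28.3, 15.4]
0.69 [261.8, 210.6, 45.0, 34.9]
```

View pics/w5.png

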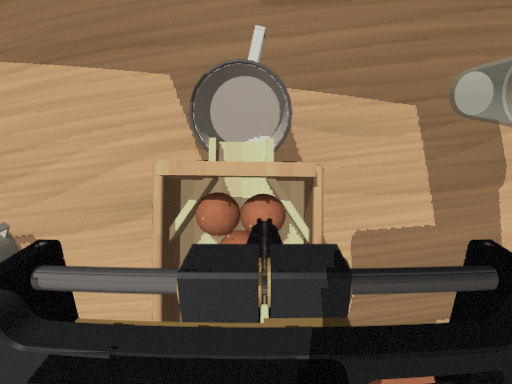

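Request:
{"method": "move_arm", "body": {"moves": [[0,0,0,0.015,0],[0,0,0,0.025,0],[0,0,0,0.032,0],[0,0,0,0.034,0],[0,0,0,0.034,0],[0,0,0,0.034,0]]}}

```text
time: 11.55
tool_pos: [604.5, 19.4, 149.9]
eef_rot: [[-0.993, 0.118, 0.0], [0.118, 0.993, -0.0], [-0.0, 0.0, -1.0]]
ft_force: [-0.6, 0.4, -0.5]
grip_width: 0.8
```

Request:
{"method": "move_arm", "body": {"moves": [[0,0,0,0.001,0],[0,0,0,0.002,0],[0,0,0,0.002,0]]}}

```text
time: 11.85
tool_pos: [604.3, 19.3, 147.7]
eef_rot: [[-0.993, 0.118, 0.0], [0.118, 0.993, -0.0], [-0.0, -0.0, -1.0]]
ft_force: [0.6, -0.8, -0.8]
grip_width: 0.4
```

Request:
{"method": "move_arm", "body": {"moves": [[0,0,0,0.001,0],[0,0,0,0.0015,0],[0,0,0,0.0015,0]]}}

```text
time: 12.15
tool_pos: [604.2, 19.4, 146.0]
eef_rot: [[-0.993, 0.119, -0.0], [0.119, 0.993, 0.0], [0.0, -0.0, -1.0]]
ft_force: [-0.4, 0.3, 0.4]
grip_width: 0.6
```

Request:
{"method": "move_arm", "body": {"moves": [[0,0,0,0.001,0],[0,0,0,0.001,0]]}}

```text
time: 12.35
tool_pos: [604.1, 19.4, 145.0]
eef_rot: [[-0.993, 0.118, -0.0], [0.118, 0.993, 0.0], [0.0, -0.0, -1.0]]
ft_force: [0.5, -0.3, -0.5]
grip_width: 0.7
```

Request:
{"method": "move_arm", "body": {"moves": [[0,0,0,0.001,0],[0,0,0,0.001,0]]}}

```text
time: 12.55
tool_pos: [604.1, 19.3, 144.0]
eef_rot: [[-0.993, 0.119, -0.0], [0.119, 0.993, 0.0], [0.0, -0.0, -1.0]]
ft_force: [-0.1, 0.6, 0.3]
grip_width: 0.5
```

Request:
{"method": "move_arm", "body": {"moves": [[0,0,0,0.001,0],[0,0,0,0.001,0]]}}

```text
time: 12.75
tool_pos: [604.1, 19.3, 143.0]
eef_rot: [[-0.993, 0.118, -0.0], [0.118, 0.993, -0.0], [0.0, -0.0, -1.0]]
ft_force: [0.6, -0.9, 0.5]
grip_width: 0.6
```

Request:
{"method": "move_arm", "body": {"moves": [[0,0,0,0.001,0],[0,0,0,0.001,0]]}}

```text
time: 12.95
tool_pos: [604.4, 19.3, 142.5]
eef_rot: [[-0.993, 0.119, 0.0], [0.119, 0.993, -0.0], [-0.0, 0.0, -1.0]]
ft_force: [-1.0, 1.1, 1.7]
grip_width: 0.5
```

Request:
{"method": "move_arm", "body": {"moves": [[0,0,0,0.001,0],[0,0,0,0.001,0]]}}

```text
time: 13.15
tool_pos: [604.8, 19.4, 142.4]
eef_rot: [[-0.993, 0.119, 0.002], [0.119, 0.993, 0.0], [-0.002, 0.0, -1.0]]
ft_force: [-0.6, 0.6, 4.2]
grip_width: 0.2
```

Request:
{"method": "move_arm", "body": {"moves": [[0,-0.002,0.001,-0.0003,0],[0,-0.004,0.0018,-0.0006,0],[0,-0.004,0.0018,-0.0006,0]]}}

```text
time: 13.45
tool_pos: [609.2, 20.8, 143.1]
eef_rot: [[-0.993, 0.118, 0.002], [0.118, 0.993, 0.0], [-0.002, 0.0, -1.0]]
ft_force: [-1.3, 1.0, 5.7]
grip_width: 0.4
```

Request:
{"method": "move_arm", "body": {"moves": [[0,-0.002,0.001,-0.0006,0],[0,-0.004,0.0018,-0.0011,0],[0,-0.004,0.0018,-0.0011,0]]}}

```text
time: 13.75
tool_pos: [613.3, 22.1, 143.9]
eef_rot: [[-0.993, 0.118, 0.001], [0.118, 0.993, 0.0], [-0.001, 0.0, -1.0]]
ft_force: [-1.1, 0.0, 5.5]
grip_width: 0.1
```

Request:
{"method": "move_arm", "body": {"moves": [[0,-0.002,0.001,-0.0006,0],[0,-0.004,0.0018,-0.0011,0],[0,-0.004,0.0018,-0.0011,0]]}}

```text
time: 14.05
tool_pos: [617.4, 23.4, 144.8]
eef_rot: [[-0.993, 0.118, 0.001], [0.118, 0.993, -0.0], [-0.001, 0.0, -1.0]]
ft_force: [-1.0, -0.5, 6.0]
grip_width: 0.7
```

```bash
cat >look.py <<'E'
from h import *
import sys
p=snapshot("wrist");t=snapshot("top")
for q in(p,t): print([(round(float(d['score']),2),np.round(d['box']).tolist()) for d in cut_out(q,"ball_a")])
if len(sys.argv)>1:
    cv2.imwrite(sys.argv[1],np.hstack([cv2.resize(p['color'][40:290,120:370,::-1],(400,400)),cv2.resize(t['color'][100:220,190:310,::-1],(400,400))]))
E
python3 look.py pics/l1.png
```

```text
[(0.95, [205.0, 234.0, 56.0, 40.0]), (0.86, [225.0, 173.0, 52.0, 47.0]), (0.78, [260.0, 222.0, 55.0, 37.0])]
[]
```

Request:
{"method": "move_arm", "body": {"moves": [[0,-0.002,0.001,-0.0007,0],[0,-0.004,0.0016,-0.0015,0],[0,-0.004,0.0016,-0.0015,0]]}}

```text
time: 14.55
tool_pos: [621.3, 24.5, 145.6]
eef_rot: [[-0.993, 0.118, 0.0], [0.118, 0.993, 0.0], [-0.0, 0.0, -1.0]]
ft_force: [-1.8, 0.3, 3.9]
grip_width: 0.7
```

```bash
python3 look.py pics/l2.png
```

```text
[(0.77, [228.0, 64.0, 46.0, 51.0]), (0.71, [256.0, 220.0, 57.0, 45.0]), (0.63, [236.0, 90.0, 39.0, 34.0])]
[]
```

View pics/l2.png

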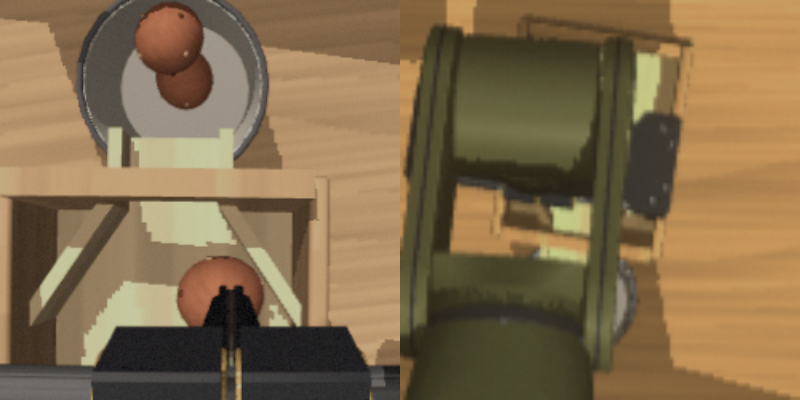

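Request:
{"method": "move_arm", "body": {"moves": [[0,-0.002,0.0,-0.0003,0],[0,-0.004,0.0,-0.0006,0],[0,-0.006,0.0,-0.001,0],[0,-0.006,0.0,-0.001,0]]}}

```text
time: 15.15
tool_pos: [627.3, 23.6, 146.8]
eef_rot: [[-0.993, 0.119, 0.001], [0.119, 0.993, -0.0], [-0.001, 0.0, -1.0]]
ft_force: [-0.6, -0.5, 5.2]
grip_width: 0.6
```

Request:
{"method": "move_arm", "body": {"moves": [[0,-0.002,0.0,-0.0004,0],[0,-0.004,0.0,-0.0008,0],[0,-0.006,0.0,-0.0013,0],[0,-0.006,0.0,-0.0013,0]]}}

```text
time: 15.55
tool_pos: [633.2, 22.9, 148.1]
eef_rot: [[-0.993, 0.119, 0.001], [0.119, 0.993, -0.0], [-0.001, 0.0, -1.0]]
ft_force: [-1.7, -1.1, 4.8]
grip_width: 0.5
```

```bash
python3 - <<'E'
from h import *
p=snapshot("wrist")
cv2.imwrite('pics/l3.png',cv2.resize(p['color'][40:290,120:370,::-1],(400,400)))
a=-.12;F=lambda x,y,z:[589.4+np.cos(a)*x-np.sin(a)*y,.4+np.sin(a)*x+np.cos(a)*y,z]
for x in(24,28,32,36,40): print(x,proj(p,[F(x,25,125.6+.3*(x-21))]).round(0))
for d in cut_out(p,"ball_a"): print(round(float(d['score']),2),np.round(d['box']),[np.nonzero(d['pixels'].any(1))[0][[0,-1]],np.nonzero(d['pixels'].any(0))[0][[0,-1]]])
E
```

```text
24 [[260. 199.]]
28 [[260. 205.]]
32 [[260. 211.]]
36 [[260. 217.]]
40 [[260. 223.]]
0.96 [213.  91.  40.  39.] [array([ 71, 109]), array([193, 231])]
0.79 [259. 215.  54.  52.] [array([192, 240]), array([231, 285])]
0.72 [257.  76.  41.  41.] [array([56, 96]), array([237, 274])]
0.27 [218. 211. 213. 217.] [array([102, 321]), array([113, 325])]
```

View pics/l3.png

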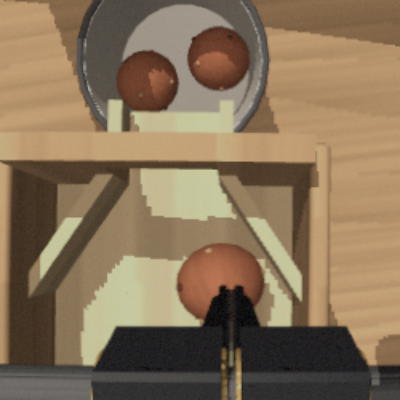

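Request:
{"method": "move_arm", "body": {"moves": [[0,-0.002,0,-0.0005,0],[0,-0.003,0,-0.0007,0],[0,-0.003,0,-0.0007,0],[0,-0.003,0,-0.02,0],[0,-0.003,0,-0.05,0],[0,-0.003,0,-0.08,0],[0,-0.003,0,-0.08,0],[0,-0.003,0,-0.08,0],[0,-0.003,0,-0.08,0],[0,-0.003,0,-0.08,0],[0,-0.003,0,-0.08,0],[0,-0.003,0,-0.08,0],[0,-0.003,0,-0.08,0]]}}

```text
time: 16.95
tool_pos: [635.7, 22.6, 227.4]
eef_rot: [[-0.993, 0.118, -0.001], [0.118, 0.993, -0.0], [0.001, -0.0, -1.0]]
ft_force: [0.1, 0.1, -0.6]
grip_width: -0.1
```

```bash
python3 - <<'E'
from h import *
p=snapshot("wrist");print(observe()['time'],observe()['tool_pos'])
cv2.imwrite('pics/l4.png',p['color'][:,:,::-1])
for d in cut_out(p,"ball_a"): print(round(float(d['score']),2),np.round(d['box']),atz(p,[d['box'][:2]],22).round(1))
th=np.arange(0,6.28,.1)
d=cut_out(p,"pot")[0];print(d['box'])
R=proj(p,[[525+48*np.cos(a),8+48*np.sin(a),70] for a in th]);print(R.min(0),R.max(0),np.nonzero(d['pixels'].any(0))[0][[0,-1]])
E
```

```text
17.0 [635.7932061   22.6340332  227.56087695]
0.8 [233.  65.  29.  29.] [[503.2   1.   22. ]]
0.77 [224.  95.  29.  28.] [[536.9 -14.5  22. ]]
0.71 [260.  84.  30.  26.] [[529.   30.9  22. ]]
0.37 [232. 203. 151. 203.] [[677.  -25.7  22. ]]
[504.5, 160.9, 15.0, 45.0]
[193.03582762  31.29991681] [282.42393367 124.71110678] [497 511]
```

View pics/l4.png

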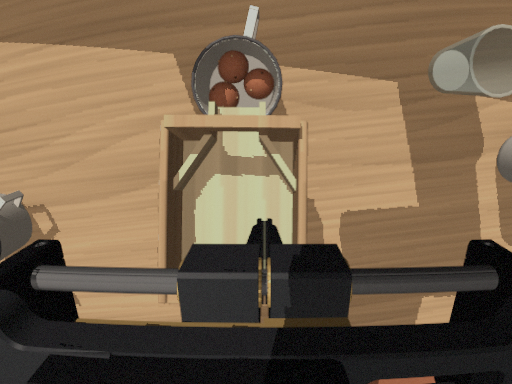

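Request:
{"method": "move_arm", "body": {"moves": [[0,0,0,-0.03,0],[0,0,0,-0.03,0],[0,0,0,-0.03,0],[0,0,0,-0.03,0],[0,0,0,-0.03,0],[0,0,0,-0.03,0],[0,0,0,-0.03,0],[0,0,0,-0.03,0],[0,0,0,-0.03,0],[0,0,0,-0.03,0]]}}

```text
time: 18.1
tool_pos: [635.8, 22.6, 257.8]
eef_rot: [[-0.993, 0.119, 0.0], [0.119, 0.993, 0.0], [-0.0, 0.0, -1.0]]
ft_force: [-0.6, 0.7, -0.5]
grip_width: 0.8
```

```bash
python3 - <<'E'
from h import *
for i in range(2):
    p=snapshot("wrist")
    print([(round(float(d['score']),2),atz(p,[d['box'][:2]],22).round(1).tolist()) for d in cut_out(p,"ball_a")][:3])
print(hand_in())
E
```

```text
[(0.77, [[526.8, 28.0, 22.0]]), (0.7, [[504.7, 1.4, 22.0]]), (0.65, [[538.3, -16.4, 22.0]])]
[(0.86, [[528.3, 28.9, 22.0]]), (0.75, [[502.4, 1.7, 22.0]]), (0.58, [[537.6, -13.5, 22.0]])]
the job is handed in; nothing more can be done
None
```

All three clay balls are in the pot, and I handed the job in at about 18 s of the 64 s allowed; the hand-in gives no verdict.

- **Pot:** I carried it by its handle and set it down near (525, 8) mm. My estimate of the drop point is about (525, 8), within a few mm.
- **Jam:** I rolled the left wedged ball back with the shut fingertips. The force readings were 4 to 6 N, taken at the end of each short move. The other two balls ran out while it was held. I eased it on to roughly 37 mm in the feeder frame (30 mm needed), then lifted off and it followed.
- **Last checks:** The camera shows the balls at rest about 20 to 28 mm from the pot's axis (36 mm allowed). The pot's rim lies where it should. The arm is clear, with force readings below 1 N.
- **Disagreements:** The pot finder locked onto a wrong object in the last picture in which I checked the pot, so I judged the pot's position there from the rim by eye. Ball positions differed by 1 to 3 mm between pictures, which looks like detector noise. I did not measure the four bystanders again, but the arm never went near them.

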